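# Feel along a bent neck wire for kinks

## Task

Feel the S-shaped steel wire on the sprung dark wooden board for kinks: run the closed fingertips lightly along the top of the wire, following its bends in one pass from the end with the ball to the plain end, without lifting off on the way and without pressing the board down hard. Then lift clear so that the board is up again; leave the pen, the loupe and the knife where they lie.

Things in the scene. Friction and masses are not known exactly. Their poses are not given: they have to be found in the camera images.
- jig_base: Fixed aluminium base plate of the setting-out board, 135 x 250 x 8 mm, screwed to the worktop; origin at the centre of its underside on the worktop. Over it, on four springs, lies a dark wooden board 140 x 260 x 12 mm (long side along this y axis; top face 34 mm above the worktop when free) that carries the steel wire
- jig_top (a joint): How far the dark wooden board is pressed down on its springs, m: 0 free (up), 0.008 at its stop. It starts to sink at about 1 N and sinks about 1 mm more for each 1.2 N; it only goes straight down and rises again by itself
- ball_end (a point): Top of the wire at its ball end, where the wire begins: a steel ball of 18 mm diameter, sunk in the board, its top 1 mm above the top of the wire. The wire is a 6 mm round steel bar bent to a flat S, fixed to the board; its top is 38 mm above the worktop and stands 4 mm above the board. About 280 mm of wire in seven equal lengths, wire_1 (ball end) to wire_7 (plain end), in one piece to the eye
- plain_end (a point): Top of the wire at its other end, which is plain, without a ball
- wire_1: Length 1 of the 7 lengths of the S-shaped wire, counted from the ball end, about 40 mm long; origin at the middle of this length, on top of the wire
- wire_2: Length 2 of the 7 lengths of the S-shaped wire, counted from the ball end, about 40 mm long; origin at the middle of this length, on top of the wire
- wire_3: Length 3 of the 7 lengths of the S-shaped wire, counted from the ball end, about 40 mm long; origin at the middle of this length, on top of the wire
- wire_4: Length 4 of the 7 lengths of the S-shaped wire, counted from the ball end, about 40 mm long; origin at the middle of this length, on top of the wire
- wire_5: Length 5 of the 7 lengths of the S-shaped wire, counted from the ball end, about 40 mm long; origin at the middle of this length, on top of the wire
- wire_6: Length 6 of the 7 lengths of the S-shaped wire, counted from the ball end, about 40 mm long; origin at the middle of this length, on top of the wire
- wire_7: Length 7 of the 7 lengths of the S-shaped wire, counted from the ball end, about 40 mm long; origin at the middle of this length, on top of the wire
- join_1 (a point): Point on top of the wire where length 1 ends and length 2 begins
- join_2 (a point): Point on top of the wire where length 2 ends and length 3 begins
- join_3 (a point): Point on top of the wire where length 3 ends and length 4 begins
- join_4 (a point): Point on top of the wire where length 4 ends and length 5 begins
- join_5 (a point): Point on top of the wire where length 5 ends and length 6 begins
- join_6 (a point): Point on top of the wire where length 6 ends and length 7 begins
- marker: Bystander: loose black and grey marker pen, 13 x 136 x 13 mm, lying on the worktop by the side of the board nearest the robot; origin at the centre of its underside
- loupe: Bystander: loose eye loupe with a black lens ring and a white handle, 27 x 58 x 14 mm, lying beyond the board; origin at the centre of its underside
- cutter: Bystander: loose yellow knife, 15 x 104 x 11 mm, lying to the right of the board; origin at the centre of its underside

How it is judged:
On the way, in this order (a step that is already met when the one before it is completed fails the run):
1. the fingertips touch length 1 of the wire, within 17 mm of its middle (contact force between the fingers and wire_1 above 0.3 N and horizontal distance between the grasp point and wire_1 below 0.017 m), for 0.1 s.
2. the fingertips touch length 2 of the wire, within 17 mm of its middle (contact force between the fingers and wire_2 above 0.3 N and horizontal distance between the grasp point and wire_2 below 0.017 m), for 0.1 s.
3. the fingertips touch length 3 of the wire, within 17 mm of its middle (contact force between the fingers and wire_3 above 0.3 N and horizontal distance between the grasp point and wire_3 below 0.017 m), for 0.1 s.
4. the fingertips touch length 4 of the wire, within 17 mm of its middle (contact force between the fingers and wire_4 above 0.3 N and horizontal distance between the grasp point and wire_4 below 0.017 m), for 0.1 s.
5. the fingertips touch length 5 of the wire, within 17 mm of its middle (contact force between the fingers and wire_5 above 0.3 N and horizontal distance between the grasp point and wire_5 below 0.017 m), for 0.1 s.
6. the fingertips touch length 6 of the wire, within 17 mm of its middle (contact force between the fingers and wire_6 above 0.3 N and horizontal distance between the grasp point and wire_6 below 0.017 m), for 0.1 s.
7. the fingertips touch length 7 of the wire, within 17 mm of its middle (contact force between the fingers and wire_7 above 0.3 N and horizontal distance between the grasp point and wire_7 below 0.017 m), for 0.1 s.
At the end, for the whole second after the job is handed in: All seven lengths of the wire have been felt in order from the ball end; the board is up again (pressed less than 1 mm), the pen, the loupe and the knife lie at rest within 15 mm of where they were (value of joint jig_top below 0.001 m and distance of each of marker, loupe, cutter from where it was at the start of the episode below 0.015 m and linear speed of each of marker, loupe, cutter below 0.02 m/s); the robot touches nothing.
It fails at once if the board or the wire is pressed with more than 15 N (contact force between the fingers and jig_base above 15 N).
It fails at once if the pen, the loupe or the knife is shifted by more than 15 mm or lifted (distance of any of marker, loupe, cutter from where it was at the start of the episode above 0.015 m).
It fails at once if the fingertips are lifted off in the middle of the run: tips 16 to 41 mm above the wire over joins 2 to 5 ((horizontal distance between the grasp point and join_2 below 0.012 m and z of the grasp point in the frame of join_2 between 0.035 and 0.06 m) or (horizontal distance between the grasp point and join_3 below 0.012 m and z of the grasp point in the frame of join_3 between 0.035 and 0.06 m) or (horizontal distance between the grasp point and join_4 below 0.012 m and z of the grasp point in the frame of join_4 between 0.035 and 0.06 m) or (horizontal distance between the grasp point and join_5 below 0.012 m and z of the grasp point in the frame of join_5 between 0.035 and 0.06 m)).
It also fails if it takes over 58 s, if anything falls off the work surface, if the arm or the gripper's body presses on something with over 40 N, if the wrist force passes 120 N, or if a joint passes its speed limit or range.

## Robot

A 6-joint arm with a two-finger parallel gripper is mounted at the origin on a cart in front of the work surface, level with it; the furniture and walls round the work are solid. World frame = base frame: x ahead of the robot, y to its left, z up, the work surface at z = 0. Lengths are in m, angles in rad, forces in N, time in s.
With the tool pointing down it reaches from about 0.3 to 0.775 m from the base axis. Payload 14.6 kg.
Tool frame: the origin (TCP) lies between the finger pads; the fingertips stand 19 mm ahead of it and the grasp point (between the pads) is the TCP (manip.finger_overhang is the distance from the TCP to the fingertips, in m); z points along the fingers, y is the line along which they close (so a half turn about z gives the same grasp; the last joint's range is limited). The gripper opens to 94 mm and grips with 3 to 60 N. Pads are 16 mm wide; open, the fingers measure 119 mm over their backs; the gripper's body (75 mm by 177 mm) begins 78 mm behind the grasp point.
Start: joints at [-1.243, 0.3, 1.521, -0, 1.321, -0.067], TCP at [0.212, -0.508, 0.189] pointing down, gripper open.
Joint ranges: [-3.03, 3.03], [-0.79, 2.21], [0.23, 2.52], [-1.04, 4.18], [0, 3.07], [-2.55, 2.55]. Speed limits (rad/s): [2.22, 2.22, 2.57, 3.14, 3.14, 3.14].

## Interface

Orientations are given as a rotation vector (axis times angle).
In Python, from cell import manip gives the robot as it stands.
- The arm moves only by the shell command python3 -m pendant 'ROWS'. ROWS is JSON, a list that holds one entry, the list of rows, each a list of 7 numbers: the shift along the tool's x, y, z in m, then the turn, a rotation vector about the tool's x, y, z in rad, then the finger opening in m, from 0 to 0.094. A call has 1 to 20 rows; each row is the pose to reach, as a shift and turn from the pose commanded when the call began, along the tool's axes at that moment; what a row does not reach only later rows make up. A row lasts 1/8 s, in which the tool goes at most 62.5 mm and 10.7 degrees, less where a joint would pass 70% of its speed; a pose out of reach is approached as far as the arm can. A call with a gripper value outside its range is refused whole. The fingers move at their own pace and stop on an object; the grip force is fixed at half the most. Time passes only in rows, so rows that repeat a pose let the fingers close. It gives the time, the measured TCP pose, the force, the opening and the grip force at its end, in the units of the state.
- manip.observe(): the state, without advancing time (a new reading comes with each control period).
- manip.read_camera(name): name is "scene" or "top" or "wrist"; returns (picture, depth): 480x640x3 uint8, red, green, blue; 480x640 float32, m along the optical axis (not along the pixel's ray), 0 where there is no reading.
- manip.camera_params(name): a dict with "vfov" (degrees; the focal length in pixels is half the picture's height over the tangent of half this angle, whatever the lens; pixels are square), "cx", "cy" (the principal point, pixels), "position" and "rotation" of the camera in the world; the wrist camera has in their place "T_tool_cam" (4x4, takes a point from camera to tool coordinates, whose origin is the TCP and whose axes are the flange's). Camera axes: x right, y up, looking along -z (the intrinsics and any distortion apply to the point x, -y, -z); pixel columns grow to the right and rows downward; lengths in m; the calibration is good to about 2 mm. A picture is of the moment at which its call begins: read the wrist's pose just before it. camera_params takes no time and is no camera call.
- manip.close_job(): hands the job in; it is judged then, once.
Trained networks look in the newest picture that a camera, given by its name, has taken for a name from the list of things; names that differ only in an ending like _2 or _b are one class to them, and where a whole thing is asked for, a point or a joint stands for the part that bears it (a point fixed in the world has none). Each returns a list of dicts, best first, with "conf" (0 to 1); they miss things now and then, are a little off and sometimes report something else, mostly with a low value. They report only what shows in the picture. A call takes as long as a camera call.
- manip.recognise(thing, camera): "pixel" ([row, column] in pixels, amid what is visible of it).
- manip.silhouettes(thing, camera): "region" (480x640 bool, what is visible of it) and "pixel" ([row, column] in pixels, amid what is visible of it).
- manip.spot_point(thing, camera): "pixel" ([row, column] in pixels: a listed point, or the origin of a listed thing).
The state is a dict: "clock": time; "q": joint angles; "joint_vel": joint speeds; "joint_efforts": joint torques, N m; "tcp_pos": TCP position; "tcp_rot": TCP orientation; "contact_force": force on the tool from outside, world axes, zero at the start; "ft_torque": the same for the moment, N m; "grip_width": opening from 0.0 (shut) to 1.0 (fully open); "gripper_force": force on a finger pad.
Only numpy, scipy, OpenCV 4.12 (cv2) and the standard library are available. Lean on these libraries where they do the work, as an engineer would, in place of code of your own. Each camera call takes 0.05 s, during which the arm holds its last target. There are 200 camera calls.

## Working session

There is one attempt and no reset: what is moved stays moved. The work goes in short steps, Python scripts to look and compute and a shell command to move; the robot and the scene stay as the last step left them, time stands still between calls to the robot, and variables do not carry over. Pictures are saved under pics/ and viewed, at most 10 in all, crops included, and the job is handed in when it is done.

```bash
mkdir -p pics
cat > h.py <<'E'
import numpy as np, cv2
from cell import manip
def K(c):
    p=manip.camera_params(c); f=240/np.tan(np.radians(p['vfov'])/2); return p,f
def ray_z(c,pix,z):
    p,f=K(c); r,k=pix
    d=np.array(p['rotation'])@np.array([(k-p['cx'])/f,-(r-p['cy'])/f,-1]); o=np.array(p['position'])
    return o+d*(z-o[2])/d[2]
E
python3 - <<'E'
from h import *
for c in ('top','scene'):
    im,d=manip.read_camera(c); cv2.imwrite(f'pics/{c}.png',im[:,:,::-1]); p=manip.camera_params(c); print(p)
    for t in ['ball_end','plain_end','join_1','wire_1','jig_base','marker','loupe','cutter']:
        print(c,t,[(np.round(x['pixel']).tolist(),round(x['conf'],2),np.round(ray_z(c,x['pixel'],.038),3).tolist()) for x in manip.spot_point(t,c)[:8]])
print(manip.observe())
E
```

```text
{'vfov': 51.20791397435774, 'cx': 317.5218796520673, 'cy': 243.89903594425851, 'position': array([ 0.41056629, -0.02925032,  0.90759873]), 'rotation': array([ 0.15002195, -0.11804459, -1.56599472])}Traceback (most recent call last):
  File "<stdin>", line 5, in <module>
  File "h.py", line 8, in ray_z
    return o+d*(z-o[2])/d[2]
                        ~^^^
IndexError: invalid index to scalar variable.
```

```bash
sed -i "s/np.array(p\['rotation'\])@/cv2.Rodrigues(np.array(p['rotation']))[0]@/" h.py
python3 - <<'E'
from h import *
for c in ('top','scene'):
    im,d=manip.read_camera(c); cv2.imwrite(f'pics/{c}.png',im[:,:,::-1]); p=manip.camera_params(c); print(p)
    np.save(f'pics/{c}.npy',d)
    for t in ['ball_end','plain_end','join_1','wire_1','jig_base','marker','loupe','cutter']:
        print(c,t,[(np.round(x['pixel']).tolist(),round(x['conf'],2),np.round(ray_z(c,x['pixel'],.038),3).tolist()) for x in manip.spot_point(t,c)[:8]])
print(manip.observe())
E
```

```text
{'vfov': 51.20791397435774, 'cx': 317.5218796520673, 'cy': 243.89903594425851, 'position': array([ 0.41056629, -0.02925032,  0.90759873]), 'rotation': array([ 0.15002195, -0.11804459, -1.56599472])}
top ball_end []
top plain_end [([212.0, 402.0], 0.65, [0.618, -0.162, 0.038]), ([250.0, 365.0], 0.42, [0.549, -0.095, 0.038]), ([252.0, 387.0], 0.37, [0.545, -0.132, 0.038])]
top join_1 [([249.0, 389.0], 0.96, [0.552, -0.136, 0.038]), ([244.0, 347.0], 0.9, [0.56, -0.063, 0.038]), ([254.0, 364.0], 0.84, [0.543, -0.093, 0.038]), ([236.0, 322.0], 0.78, [0.574, -0.019, 0.038]), ([241.0, 304.0], 0.75, [0.565, 0.013, 0.038]), ([230.0, 400.0], 0.73, [0.586, -0.157, 0.038])]
top wire_1 [([251.0, 357.0], 0.65, [0.548, -0.08, 0.038]), ([253.0, 378.0], 0.64, [0.544, -0.117, 0.038]), ([249.0, 299.0], 0.63, [0.551, 0.021, 0.038]), ([245.0, 396.0], 0.57, [0.558, -0.149, 0.038]), ([220.0, 399.0], 0.54, [0.603, -0.155, 0.038]), ([234.0, 313.0], 0.47, [0.578, -0.003, 0.038]), ([236.0, 338.0], 0.45, [0.574, -0.047, 0.038])]
top jig_base [([246.0, 351.0], 0.68, [0.557, -0.071, 0.038])]
top marker [([300.0, 
[... 1503 characters left out ...]
9, 0.038])]
{'clock': 1.0, 'q': array([-1.24262210e+00,  2.99900487e-01,  1.52098912e+00, -2.16419904e-05,
        1.32071047e+00, -6.65986538e-02]), 'joint_vel': array([-0.0007669 , -0.00145196, -0.00057356, -0.00190809, -0.00116169,
        0.00080451]), 'joint_efforts': array([ 4.63033881e-03, -5.31665218e+01, -3.52916229e+01,  7.10394373e-02,
        2.12332903e-02, -1.76649701e-05]), 'tcp_pos': array([ 0.21151883, -0.50769119,  0.18854992]), 'tcp_rot': array([-3.08058448e+00, -6.16096265e-01,  3.41764946e-05]), 'contact_force': array([0.20631121, 0.1233121 , 0.63582679]), 'ft_torque': array([-0.04384808,  0.00659909, -0.00341698]), 'gripper_force': 0.0, 'grip_width': 1.0008006510456022}
```

View pics/top.png

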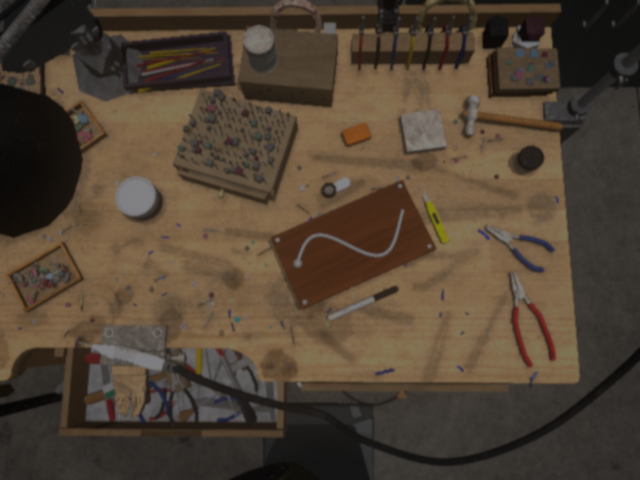

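Run:
```python
from h import *
from scipy.spatial.transform import Rotation as Ro
s=manip.observe(); R=Ro.from_rotvec(s['tcp_rot']).as_matrix(); print(np.round(R,3)); print(R.T@(np.array([.50,-.07,.33])-s['tcp_pos']))
print(np.round(manip.camera_params('wrist')['T_tool_cam'],3))
for c in('top','scene'):
    p,f=K(c); d=np.load(f'pics/{c}.npy'); v,u=np.mgrid[:480,:640]
    P=np.stack([(u-p['cx'])/f*d,-(v-p['cy'])/f*d,-d],-1)@cv2.Rodrigues(np.array(p['rotation']))[0].T+p['position']
    P[d==0]=-9
    np.save(f'pics/{c}P.npy',P)
P=np.load('pics/topP.npy'); x,y,z=P[...,0],P[...,1],P[...,2]
m=(x>.2)&(x<.9)&(abs(y+.1)<.5)&(z>.06)
for zl in(.06,.1,.15,.2,.3):
    n,l,st,ce=cv2.connectedComponentsWithStats((m&(z>zl)).astype(np.uint8))
    for i in range(1,n):
        if st[i,4]>30: q=P[l==i]; print(zl,st[i],q.min(0).round(2),q.max(0).round(2))
for px in [(264,298),(209,402)]: print(ray_z('top',px,.038),P[px])
for cn in [(240,271),(306,304),(247,437),(182,403)]: print(ray_z('top',cn,.034))
```

```text
[[ 0.923  0.385 -0.   ]
 [ 0.385 -0.923  0.   ]
 [-0.    -0.    -1.   ]]
[ 0.43462641 -0.29307519 -0.14145638]
[[-0.     0.97   0.244  0.069]
 [ 1.     0.    -0.    -0.001]
 [-0.     0.244 -0.97  -0.196]
 [ 0.     0.     0.     1.   ]]
0.06 [  0   0  26  21 290] [0.75 0.31 0.37] [0.8  0.36 0.41]
0.06 [   0    0  100   62 1986] [0.73 0.29 0.11] [0.9 0.4 0.4]
0.06 [94 17  9 17 67] [0.89 0.33 0.15] [0.9  0.35 0.2 ]
0.06 [ 238   33   98   61 3892] [ 0.83 -0.04  0.06] [0.9  0.13 0.15]
0.06 [ 583   43   57   60 1148] [ 0.79 -0.51  0.06] [ 0.84 -0.47  0.23]
0.06 [ 91  56  21  18 253] [0.87 0.37 0.06] [0.9  0.4  0.08]
0.06 [ 173   88  123  105 6888] [0.65 0.03 0.06] [0.84 0.25 0.1 ]
0.06 [   4   99   79  125 6857] [0.57 0.35 0.16] [0.76 0.4  0.28]
0.06 [ 228  462   93   18 1086] [ 0.21 -0.02  0.17] [0.25 0.11 0.32]
0.1 [  0   0  26  21 290] [0.75 0.31 0.37] [0.8  0.36 0.41]
0.1 [   0    0  100   62 1986] [0.73 0.29 0.11] [0.9 0.4 0.4]
0.1 [94 17  9 17 67] [0.89 0.33 0.15] [0.9  0.35 0.2 ]
0.1 [243  33  33  34 873] [0.86 0.06 0.1 ] [0.9  0.11 0.15]
0.1 [594  43  46  50 992] [ 0.79 -0.51  0.1 
[... 566 characters left out ...]
75 0.31 0.37] [0.8  0.36 0.41]
0.2 [   0    0   65   62 1367] [0.73 0.29 0.2 ] [0.9 0.4 0.4]
0.2 [629  43  11  19 133] [ 0.81 -0.5   0.2 ] [ 0.83 -0.48  0.23]
0.2 [   4  100   68  112 5219] [0.58 0.35 0.2 ] [0.76 0.4  0.28]
0.2 [233 462  88  18 904] [ 0.22 -0.02  0.2 ] [0.25 0.1  0.32]
0.3 [  0   0  26  21 290] [0.75 0.31 0.37] [0.8  0.36 0.41]
0.3 [   0    0   64   62 1199] [0.73 0.29 0.35] [0.81 0.36 0.4 ]
[0.52480081 0.02279668 0.038     ] [0.52470979 0.02275521 0.03869291]
[ 0.6232608 -0.1613674  0.038    ] [ 0.62295286 -0.16117611  0.03925902]
[0.56830238 0.071425   0.034     ]
[0.45191604 0.01196339 0.034     ]
[ 0.555394   -0.22156684  0.034     ]
[ 0.67421663 -0.16508389  0.034     ]
```

```bash
python3 -m pendant '[[[0.05,-0.025,-0.03,0,0,0,0],[0.1,-0.05,-0.06,0,0,0,0],[0.15,-0.075,-0.06,0,0,0,0],[0.2,-0.1,-0.06,0,0,0,0],[0.25,-0.125,-0.06,0,0,0,0],[0.3,-0.15,-0.06,0,0,0,0],[0.35,-0.175,-0.06,0,0,0,0],[0.4,-0.2,-0.06,0,0,0,0],[0.45,-0.225,-0.06,0,0,0,0],[0.5,-0.25,-0.06,0,0,0,0],[0.54,-0.266,-0.06,0,0,0,0],[0.54,-0.266,-0.06,0,0,0,0],[0.54,-0.266,-0.06,0,0,0,0],[0.54,-0.266,-0.06,0,0,0,0]]]'
cat >> h.py <<'E'
from scipy.spatial.transform import Rotation as Ro
def wrist_pose(s):
    T=np.eye(4); T[:3,:3]=Ro.from_rotvec(s['tcp_rot']).as_matrix(); T[:3,3]=s['tcp_pos']
    return T@np.array(manip.camera_params('wrist')['T_tool_cam'])
def wray(T,pix,z):
    p,f=K('wrist'); r,k=np.asarray(pix,float).T
    d=np.stack([(k-p['cx'])/f,-(r-p['cy'])/f,-np.ones_like(r)],-1)@T[:3,:3].T
    return T[:3,3]+d*((z-T[2,3])/d[...,2])[...,None]
E
python3 - <<'E'
from h import *
s=manip.observe(); T=wrist_pose(s); im,d=manip.read_camera('wrist'); cv2.imwrite('pics/w1.png',im[:,:,::-1]); np.savez('pics/w1.npz',im=im,d=d,T=T)
print(s['clock'],s['tcp_pos'],s['tcp_rot'],s['contact_force'],s['grip_width'],{k:v for k,v in manip.camera_params('wrist').items() if k!='T_tool_cam'})
for t in ['ball_end','plain_end','join_1','wire_1']:
    for x in manip.spot_point(t,'wrist')[:8]: print(t,np.round(x['pixel']),round(x['conf'],2),wray(T,[x['pixel']],.038)[0].round(4))
for x in manip.silhouettes('wire_1','wrist'): print(x['pixel'],x['conf'],x['region'].sum())
E
```

```text
clock: 2.75
tcp_pos: [0.6073, -0.0553, 0.2489]
tcp_rot: [3.081, 0.614, 0.0]
contact_force: [0.8, -0.3, -0.1]
grip_width: 0.006
gripper_force: 0.0
2.75 [ 0.60725044 -0.05534014  0.24885865] [3.08078521e+00 6.14251280e-01 4.64960864e-04] [ 0.82210377 -0.27064222 -0.05829113] 0.005715326435267697 {'vfov': 67.9553935245706, 'cx': 313.2393499167789, 'cy': 234.84135154479017}
ball_end [249. 390.] 0.3 [ 0.5954 -0.1576  0.038 ]
plain_end [237. 400.] 0.7 [ 0.6132 -0.1618  0.038 ]
plain_end [237. 312.] 0.65 [ 0.5731 -0.0665  0.038 ]
plain_end [220. 280.] 0.61 [ 0.5775 -0.0238  0.038 ]
plain_end [245. 393.] 0.31 [ 0.6009 -0.1596  0.038 ]
join_1 [218. 254.] 0.89 [0.5686 0.0042 0.038 ]
join_1 [247. 305.] 0.85 [ 0.5584 -0.064   0.038 ]
join_1 [259. 382.] 0.65 [ 0.5806 -0.1546  0.038 ]
join_1 [268. 323.] 0.61 [ 0.5424 -0.0938  0.038 ]
join_1 [223. 279.] 0.57 [ 0.5741 -0.0245  0.038 ]
join_1 [279. 356.] 0.57 [ 0.5456 -0.1364  0.038 ]
join_1 [246. 391.] 0.51 [ 0.5984 -0.1572  0.038 ]
wire_1 [271. 369.] 0.69 [ 0.5608 -0.1465  0.038 ]
wire_1 [279. 339.] 0.63 [ 0.5366 -0.117   0.038 ]
wire_1 [258. 313.] 0.62 [ 0.5495 -0.0781  0.038 ]
wire_1 [248. 436.] 0.62 [ 0.6175 -0.2083  0.038 ]
wire_1 [231. 237.] 0.6 [0.5463 0.0181 0.038 ]
wire_1 [248. 391.] 0.56 [ 0.597  -0.1583  0.038 ]
wire_1 [235. 290.] 0.55 [ 0.5655 -0.0417  0.038 ]
wire_1 [218. 263.] 0.44 [ 0.5721 -0.0056  0.038 ]
[237.2, 232.4] 0.71 296
[235.4, 294.0] 0.69 150
[218.6, 261.8] 0.65 148
[247.4, 390.9] 0.45 150
[280.6, 348.0] 0.42 76
[236.3, 320.2] 0.22 22437
```

View pics/w1.png

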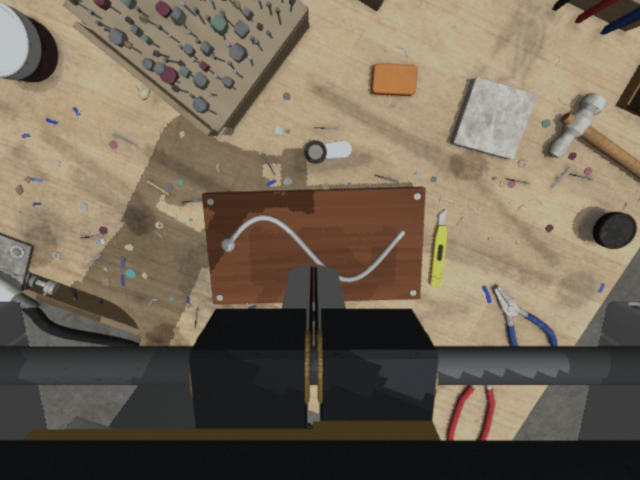

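```bash
cat > wire.py <<'E'
from h import *
def go(im,poly,tow,b,name):
    hsv=cv2.cvtColor(im,cv2.COLOR_RGB2HSV); roi=np.zeros((480,640),np.uint8); cv2.fillPoly(roi,[np.array(poly)],1)
    m=((hsv[...,1]<90)&(hsv[...,2]>70)&(roi>0)).astype(np.uint8)
    n,l,st,_=cv2.connectedComponentsWithStats(m); i=1+np.argmax(st[1:,4]); rc=np.argwhere(l==i)
    o=np.zeros((480,640,3),np.uint8); o[l==i]=255
    W=tow(rc)[:,:2]
    # rotate into board axes: u along board's long side
    th=np.array([.406,-.914]); v=np.array([.914,.406])
    u=(W-b)@th; w=(W-b)@v
    return rc,W,u,w
E
python3 - <<'E'
from wire import *
z=np.load('pics/w1.npz'); T=z['T']; im=z['im']; b=np.array([.525,.023])
def show(rc,W,u,w):
    for a in np.arange(-.01,.215,.01):
        k=abs(u-a)<.003
        if k.any(): print(round(a,3),k.sum(),np.round(w[k].min(),4),np.round(np.median(w[k]),4),np.round(w[k].max(),4))
r=go(im,[(213,210),(415,205),(410,290),(350,290),(345,284),(330,284),(318,262),(285,262),(280,295),(220,290)],lambda rc:wray(T,rc,.037),b,'w'); show(*r); print()
im=cv2.imread('pics/top.png')[:,:,::-1]
r2=go(im,[(284,245),(398,192),(424,242),(310,293)],lambda rc:np.array([ray_z('top',p,.037) for p in rc]),b,'t'); show(*r2)
np.savez('pics/wp.npz',a=r[1],b=r2[1])
E
```

```text
-0.01 4 -0.0022 -0.0004 0.0015
0.0 70 -0.0074 0.0007 0.0087
0.01 55 -0.0038 0.0097 0.0181
0.02 36 0.0156 0.0215 0.0275
0.03 36 0.0237 0.0285 0.0332
0.04 32 0.0283 0.0318 0.0354
0.05 35 0.0279 0.0316 0.0352
0.06 37 0.0217 0.0277 0.0326
0.07 41 0.013 0.0203 0.0264
0.08 43 0.0017 0.0092 0.0165
0.09 49 -0.0109 -0.0022 0.0065
0.1 49 -0.0237 -0.0136 -0.006
0.11 35 -0.0341 -0.0252 -0.0188
0.12 74 -0.0525 -0.0395 -0.0292
0.13 69 -0.0528 -0.0448 -0.0333
0.14 30 -0.0504 -0.0464 -0.0425
0.15 30 -0.0493 -0.0454 -0.0416
0.16 36 -0.0469 -0.0418 -0.0366
0.17 40 -0.0407 -0.0337 -0.0267
0.18 46 -0.0319 -0.0237 -0.0156
0.19 50 -0.0208 -0.0114 -0.0034
0.2 51 -0.0073 0.0013 0.0098
0.21 21 0.0048 0.0096 0.0133

0.0 33 -0.0057 0.0029 0.0111
0.01 25 0.0003 0.014 0.022
0.02 20 0.0175 0.0244 0.0297
0.03 17 0.0268 0.0317 0.0367
0.04 16 0.0314 0.0351 0.0387
0.05 17 0.0304 0.0351 0.0391
0.06 20 0.0246 0.0297 0.0348
0.07 21 0.0163 0.0224 0.0281
0.08 23 0.004 0.012 0.0198
0.09 26 -0.0082 0.0001 0.0098
0.1 26 -0.0204 -0.0115 -0.0025
0.11 25 -0.0303 -0.0233 -0.0147
0.12 23 -0.0392 -0.0331 -0.0253
0.13 17 -0.0451 -0.0404 -0.0358
0.14 17 -0.0477 -0.0438 -0.0399
0.15 18 -0.0474 -0.0431 -0.0386
0.16 17 -0.0438 -0.0391 -0.0334
0.17 21 -0.0379 -0.0314 -0.0242
0.18 24 -0.0287 -0.0211 -0.0143
0.19 25 -0.0171 -0.0092 -0.0017
0.2 21 -0.0039 0.0034 0.01
0.21 12 0.0078 0.0119 0.0158
```

```bash
cat > path.py <<'E'
from h import *
from scipy.interpolate import UnivariateSpline
b=np.array([.525,.023]); th=np.array([.406,-.914]); v=np.array([.914,.406])
u=np.array([0,.01,.02,.03,.04,.05,.06,.07,.08,.09,.10,.11,.12,.13,.14,.15,.16,.17,.18,.19,.20,.21])
w1=np.array([.0005,.0115,.0215,.0285,.0318,.0316,.0277,.0203,.0092,-.0022,-.0136,-.0252,-.036,-.043,-.0464,-.0454,-.0418,-.0337,-.0237,-.0114,.0013,.0115])
w2=np.array([.003,.014,.0244,.0317,.0351,.0351,.0297,.0224,.012,.0001,-.0115,-.0233,-.0331,-.0404,-.0438,-.0431,-.0391,-.0314,-.0211,-.0092,.0034,.0145])
sp=UnivariateSpline(u,(w1+w2)/2,s=1e-5)
U=np.linspace(0,.212,2000); C=b+U[:,None]*th+sp(U)[:,None]*v
S=np.r_[0,np.cumsum(np.linalg.norm(np.diff(C,axis=0),axis=1))]
def at(s): return np.array([np.interp(s,S,C[:,0]),np.interp(s,S,C[:,1])]).T
E
python3 - <<'E'
from path import *
print('len',S[-1]); L=S[-1]
s=manip.observe(); R=Ro.from_rotvec(s['tcp_rot']).as_matrix()
print('mids',at(L*(np.arange(7)+.5)/7).round(3).tolist())
p0=at(L*.5/7); print('shift to wire_1 mid',R.T@(np.r_[p0,.058]-s['tcp_pos']))
arc=np.r_[np.arange(.02,L-.016,.01),L-.018]
for a,q in zip(arc,at(arc)): print(round(a*1000),(1000*(R.T@np.r_[q-p0,0]))[:2].round(1))
E
```

```text
len 0.281765809866305
mids [[0.545, 0.018], [0.575, -0.007], [0.567, -0.045], [0.55, -0.081], [0.541, -0.12], [0.568, -0.148], [0.606, -0.159]]
shift to wire_1 mid [-0.02961746 -0.09144095  0.19069399]
20 [-0.1 -0.1]
30 [7. 7.]
40 [12.9 15. ]
50 [16.9 24.1]
60 [17.8 34. ]
70 [15.3 43.7]
80 [10.2 52.2]
90 [ 3.7 59.8]
100 [-3.5 66.8]
110 [-10.9  73.5]
120 [-18.5  80. ]
130 [-26.1  86.6]
140 [-33.5  93.2]
150 [-40.6 100.3]
160 [-47.1 107.9]
170 [-52.7 116.2]
180 [-56.6 125.4]
190 [-57.8 135.2]
200 [-55.6 144.9]
210 [-50.4 153.5]
220 [-43.8 160.9]
230 [-36.4 167.6]
240 [-28.6 173.9]
250 [-20.6 180. ]
260 [-12.6 186. ]
264 [ -9.6 188.3]
```

```bash
python3 -m pendant '[[[-0.015,-0.046,0.02,0,0,0,0],[-0.03,-0.091,0.04,0,0,0,0],[-0.03,-0.091,0.08,0,0,0,0],[-0.03,-0.091,0.12,0,0,0,0],[-0.03,-0.091,0.15,0,0,0,0],[-0.03,-0.091,0.17,0,0,0,0],[-0.03,-0.091,0.18,0,0,0,0],[-0.03,-0.091,0.18,0,0,0,0],[-0.03,-0.091,0.18,0,0,0,0],[-0.03,-0.091,0.18,0,0,0,0]]]'
python3 - <<'E'
from path import *
s=manip.observe(); T=wrist_pose(s); im,d=manip.read_camera('wrist'); cv2.imwrite('pics/w2.png',im[:,:,::-1])
im2,_=manip.read_camera('scene'); cv2.imwrite('pics/s2.png',cv2.resize(im2[180:360,230:430,::-1],(800,720))[:600])
R=Ro.from_rotvec(s['tcp_rot']).as_matrix(); print(s['tcp_pos'],R.T@(np.r_[at(S[-1]/14),.057]-s['tcp_pos']),s['contact_force'])
E
```

```text
clock: 4.3
tcp_pos: [0.5454, 0.018, 0.0693]
tcp_rot: [3.08, 0.616, 0.002]
contact_force: [0.7, 0.2, -0.8]
grip_width: 0.004
gripper_force: 0.0
[0.54535436 0.01799673 0.06930014] [-0.00012086 -0.00038311  0.01229983] [ 0.71725373  0.18780867 -0.77717568]
```

View pics/w2.png

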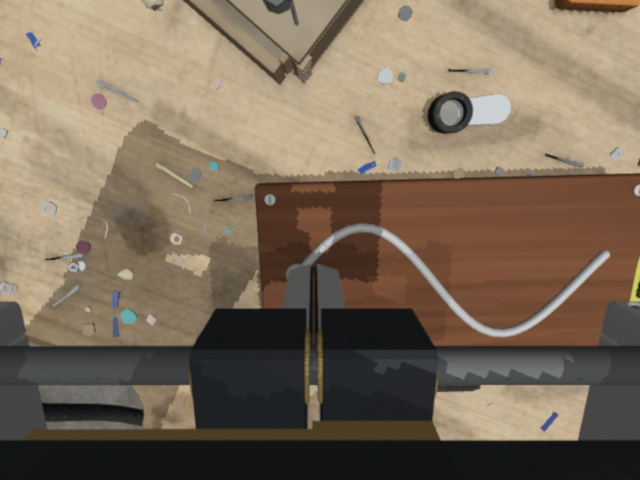

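View pics/s2.png

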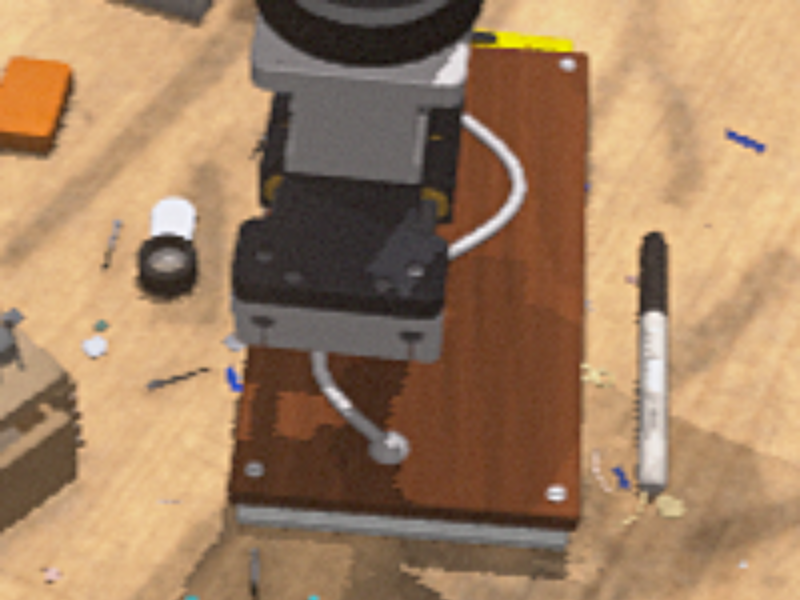

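```bash
python3 -m pendant '[[[0,0,0.005,0,0,0,0],[0,0,0.009,0,0,0,0],[0,0,0.011,0,0,0,0],[0,0,0.0125,0,0,0,0],[0,0,0.0135,0,0,0,0],[0,0,0.0135,0,0,0,0],[0,0,0.0135,0,0,0,0]]]'; python3 -c "
from h import *
print(manip.observe()['tcp_pos'],manip.observe()['contact_force'])"
```

```text
clock: 5.28
tcp_pos: [0.545, 0.018, 0.0551]
tcp_rot: [3.081, 0.616, 0.0]
contact_force: [-0.0, 1.1, -0.5]
grip_width: 0.007
gripper_force: 0.0
[0.54502764 0.01800674 0.05512615] [-0.03415624  1.12467321 -0.46124472]
```

```bash
python3 -m pendant '[[[0,0,0.001,0,0,0,0],[0,0,0.001,0,0,0,0],[0,0,0.001,0,0,0,0]]]'; python3 -c "
from h import *
print(manip.finger_overhang,manip.observe()['joint_efforts'])
P=[]
for i in range(4):
    manip.read_camera('wrist'); o=manip.observe(); P.append(np.r_[o['tcp_pos'],o['contact_force']])
print(np.round(P,4))"
```

```text
clock: 5.65
tcp_pos: [0.545, 0.018, 0.054]
tcp_rot: [-3.081, -0.616, 0.0]
contact_force: [-1.0, 1.0, 0.1]
grip_width: 0.002
gripper_force: 0.0
0.019 [-4.84287266e-04 -5.60651565e+01 -3.03797078e+01  3.90646351e-02
 -6.19751634e-02 -5.06244373e-05]
[[ 0.545   0.018   0.0541 -0.5241 -0.2684 -0.3735]
 [ 0.545   0.018   0.0541 -0.3149 -0.0866  0.1435]
 [ 0.545   0.018   0.0541 -1.2187  0.2825 -0.3013]
 [ 0.545   0.018   0.0541  0.2584  1.8532  0.1018]]
```

```bash
python3 -c "
from h import *
a,_=manip.read_camera('wrist'); b,_=manip.read_camera('scene'); c,_=manip.read_camera('top')
A=cv2.resize(a[200:320,260:380,::-1],(400,400),interpolation=2); B=cv2.resize(b[220:320,270:370,::-1],(400,400),interpolation=2)
cv2.imwrite('pics/c3.png',np.hstack([A,B]))"
```

```text
(no output)
```

View pics/c3.png

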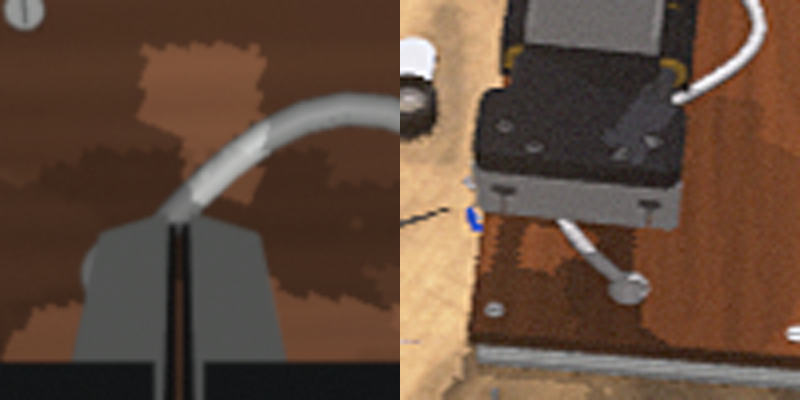

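Run:
```python
from path import *
s=manip.observe(); T=wrist_pose(s); a,_=manip.read_camera('wrist'); p,f=K('wrist')
def proj(X):
    c=(np.c_[X,np.ones(len(X))]@np.linalg.inv(T).T)[:,:3]; return np.c_[p['cx']+f*c[:,0]/-c[:,2], p['cy']-f*c[:,1]/-c[:,2]]
R=Ro.from_rotvec(s['tcp_rot']).as_matrix()
tip=np.array([[8,-12,19],[8,12,19],[-8,12,19],[-8,-12,19]])/1000@R.T+s['tcp_pos']
C3=np.c_[C[::20],np.full(len(C[::20]),.038)]
k=5; o=cv2.resize(a[200:320,240:400,::-1],None,fx=k,fy=k,interpolation=2)
cv2.polylines(o,[np.int32((proj(tip)-[240,200]+.5)*k)],True,(0,255,255),1)
cv2.polylines(o,[np.int32((proj(C3)-[240,200]+.5)*k)],False,(0,0,255),1)
cv2.imwrite('pics/c4.png',o); print(s['clock'],proj(tip).round(1).tolist(),s['tcp_pos'])
```

```text
6.0 [[296.3, 245.7], [334.6, 245.7], [334.2, 269.9], [296.6, 269.9]] [0.5450017  0.01801885 0.05406829]
```

View pics/c4.png

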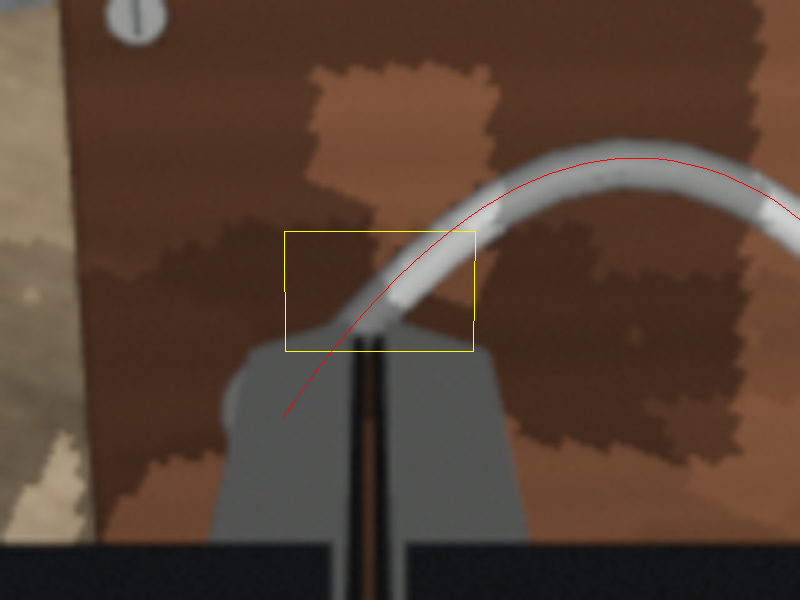

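Run:
```python
from path import *
a,d=manip.read_camera('wrist'); p,f=K('wrist'); Tt=np.array(manip.camera_params('wrist')['T_tool_cam'])
v,u=np.mgrid[:480,:640]
P=np.stack([(u-p['cx'])/f*d,-(v-p['cy'])/f*d,-d,np.ones_like(d)],-1)@Tt.T
for c in (290,297,305,311,314,317,322,330,335):
    print(c,[(r,(P[r,c,:3]*1000).round(0).astype(int).tolist()) for r in range(260,310,6)])
```

```text
290 [(260, [-1, -16, 19]), (266, [-6, -16, 20]), (272, [8, -13, -30]), (278, [8, -12, -38]), (284, [8, -12, -45]), (290, [8, -11, -52]), (296, [8, -11, -58]), (302, [8, -11, -64]), (308, [32, -7, -119])]
297 [(260, [-2, -12, 19]), (266, [-6, -12, 20]), (272, [8, -9, -30]), (278, [8, -9, -37]), (284, [8, -9, -45]), (290, [9, -8, -53]), (296, [8, -8, -58]), (302, [8, -8, -64]), (308, [32, -5, -120])]
305 [(260, [-2, -7, 20]), (266, [8, -6, -21]), (272, [8, -5, -30]), (278, [9, -5, -38]), (284, [8, -5, -45]), (290, [8, -5, -53]), (296, [8, -5, -59]), (302, [8, -5, -64]), (308, [32, -3, -119])]
311 [(260, [-1, -3, 17]), (266, [-5, -3, 17]), (272, [7, -3, -26]), (278, [7, -2, -34]), (284, [7, -2, -42]), (290, [6, -2, -48]), (296, [7, -2, -55]), (302, [7, -2, -61]), (308, [6, -2, -66])]
314 [(260, [-1, -1, 17]), (266, [-4, -1, 16]), (272, [7, -1, -26]), (278, [7, -1, -34]), (284, [7, -1, -41]), (290, [6, -1, -46]), (296, [3, -1, -46]), (302, [0, -1, -46]), (308, [-3, -1, -46])]
317 [(260, [0, 1, 16]), (266, [8, 1, -20]), (272, [9, 0, -30]), (278, [7, 0, -34]), (284, [7, 0, -42]), (290, [7, 0, -49]), (296, [6, 0, -54]), (302, [7, 0, -61]), (308, [7, 0, -67])]
322 [(260, [-1, 4, 17]), (266, [8, 3, -20]), (272, [8, 3, -30]), (278, [8, 3, -38]), (284, [8, 3, -45]), (290, [9, 2, -53]), (296, [8, 2, -59]), (302, [8, 2, -64]), (308, [32, 1, -119])]
330 [(260, [-2, 9, 20]), (266, [-6, 9, 20]), (272, [8, 7, -29]), (278, [8, 7, -38]), (284, [8, 6, -46]), (290, [8, 6, -52]), (296, [8, 6, -59]), (302, [9, 5, -65]), (308, [33, 2, -120])]
335 [(260, [-2, 13, 21]), (266, [-6, 12, 20]), (272, [8, 9, -30]), (278, [9, 9, -38]), (284, [9, 8, -46]), (290, [9, 8, -53]), (296, [8, 8, -58]), (302, [9, 7, -65]), (308, [32, 4, -119])]
```

The wrist depth puts the visible fingertips about 38 mm higher than the TCP readout implies (tips at tool z≈-20 mm, wire at +17 mm), which fits with the lack of contact. I'll descend in guarded steps and re-measure.

```bash
python3 -m pendant '[[[0,0,0.005,0,0,0,0],[0,0,0.01,0,0,0,0],[0,0,0.015,0,0,0,0],[0,0,0.02,0,0,0,0],[0,0,0.025,0,0,0,0],[0,0,0.025,0,0,0,0],[0,0,0.025,0,0,0,0]]]'
cat > tip.py <<'E'
from path import *
s=manip.observe(); T=wrist_pose(s); a,d=manip.read_camera('wrist'); p,f=K('wrist'); Tt=np.array(manip.camera_params('wrist')['T_tool_cam'])
v,u=np.mgrid[:480,:640]
P=np.stack([(u-p['cx'])/f*d,-(v-p['cy'])/f*d,-d,np.ones_like(d)],-1)@Tt.T
print(s['clock'],s['tcp_pos'],s['contact_force'])
for c in (297,322): print(c,[(r,(P[r,c,:3]*1000).round(0).astype(int).tolist()) for r in range(250,280,3)])
cv2.imwrite(f"pics/t{s['clock']:.2f}.png",cv2.resize(a[200:320,240:400,::-1],None,fx=5,fy=5,interpolation=2))
E
python3 tip.py; ls pics
```

```text
clock: 6.98
tcp_pos: [0.5451, 0.018, 0.0292]
tcp_rot: [3.081, 0.616, 0.0]
contact_force: [-0.1, -0.4, 0.3]
grip_width: 0.008
gripper_force: 0.0
6.975 [0.54509708 0.01801695 0.02918186] [-0.12585018 -0.41728521  0.26570266]
297 [(250, [12, -10, -5]), (253, [10, -11, -5]), (256, [9, -11, -4]), (259, [7, -10, -6]), (262, [5, -11, -4]), (265, [3, -11, -5]), (268, [9, -10, -25]), (271, [8, -9, -28]), (274, [9, -9, -33]), (277, [9, -9, -38])]
322 [(250, [12, 4, -5]), (253, [10, 4, -4]), (256, [9, 4, -4]), (259, [7, 4, -6]), (262, [6, 3, -7]), (265, [8, 3, -18]), (268, [8, 3, -23]), (271, [8, 3, -28]), (274, [9, 3, -34]), (277, [8, 3, -36])]
c3.png
c4.png
s2.png
scene.npy
scene.png
sceneP.npy
t6.97.png
top.npy
top.png
topP.npy
w1.npz
w1.png
w2.png
wp.npz
```

```bash
python3 -m pendant '[[[0,0,0.005,0,0,0,0],[0,0,0.008,0,0,0,0],[0,0,0.01,0,0,0,0],[0,0,0.011,0,0,0,0],[0,0,0.011,0,0,0,0],[0,0,0.011,0,0,0,0]]]'; python3 tip.py
```

```text
clock: 7.78
tcp_pos: [0.545, 0.018, 0.0182]
tcp_rot: [-3.081, -0.616, -0.0]
contact_force: [-1.8, -0.4, 5.1]
grip_width: 0.004
gripper_force: 2.3
7.775 [0.54500233 0.01804585 0.01819164] [-1.81023757 -0.38271142  5.0690002 ]
297 [(250, [15, -10, -12]), (253, [13, -10, -13]), (256, [11, -10, -12]), (259, [10, -10, -12]), (262, [7, -10, -11]), (265, [6, -10, -11]), (268, [9, -10, -25]), (271, [9, -9, -29]), (274, [8, -9, -32]), (277, [8, -9, -36])]
322 [(250, [14, 3, -12]), (253, [13, 3, -12]), (256, [11, 3, -13]), (259, [10, 3, -13]), (262, [8, 3, -12]), (265, [8, 3, -19]), (268, [9, 3, -24]), (271, [8, 3, -28]), (274, [8, 3, -33]), (277, [8, 3, -36])]
```

```bash
python3 -m pendant '[[[0,0,0.001,0,0,0,0],[0,0,0.001,0,0,0,0],[0,0,0.001,0,0,0,0]]]'
```

```text
clock: 8.2
tcp_pos: [0.545, 0.018, 0.0172]
tcp_rot: [3.081, 0.616, 0.0]
contact_force: [-2.7, 0.3, 5.3]
grip_width: 0.005
gripper_force: 2.9
```

```bash
python3 -m pendant '[[[0.0035,0.0035,0,0,0,0,0],[0.007,0.007,0,0,0,0,0],[0.010,0.011,0,0,0,0,0],[0.013,0.015,0,0,0,0,0],[0.0155,0.0195,0,0,0,0,0],[0.017,0.024,0,0,0,0,0],[0.018,0.029,0,0,0,0,0],[0.018,0.034,0,0,0,0,0]]]' ; python3 tip.py
```

```text
clock: 9.2
tcp_pos: [0.575, -0.006, 0.0172]
tcp_rot: [-3.08, -0.616, -0.001]
contact_force: [-1.2, 3.8, 5.3]
grip_width: 0.004
gripper_force: 2.8
9.2 [ 0.57495223 -0.00596539  0.01723334] [-1.17666609  3.82245374  5.26123264]
297 [(250, [14, -10, -12]), (253, [13, -10, -13]), (256, [11, -10, -13]), (259, [9, -10, -11]), (262, [8, -10, -12]), (265, [6, -10, -12]), (268, [8, -10, -24]), (271, [9, -9, -30]), (274, [8, -9, -32]), (277, [8, -9, -36])]
322 [(250, [15, 3, -13]), (253, [13, 3, -13]), (256, [11, 3, -13]), (259, [10, 3, -13]), (262, [8, 3, -13]), (265, [9, 3, -20]), (268, [8, 3, -24]), (271, [8, 3, -28]), (274, [9, 3, -33]), (277, [9, 3, -37])]
```

```bash
python3 -m pendant '[[[-0.001,0.005,0,0,0,0,0],[-0.0025,0.0095,0,0,0,0,0],[-0.005,0.014,0,0,0,0,0],[-0.0075,0.018,0,0,0,0,0],[-0.011,0.022,0,0,0,0,0],[-0.014,0.026,0,0,0,0,0],[-0.0175,0.0295,0,0,0,0,0],[-0.0215,0.033,0,0,0,0,0],[-0.025,0.036,0,0,0,0,0],[-0.0285,0.0395,0,0,0,0,0],[-0.0325,0.043,0,0,0,0,0],[-0.0365,0.046,0,0,0,0,0],[-0.040,0.0495,0,0,0,0,0],[-0.044,0.0525,0,0,0,0,0],[-0.0475,0.056,0,0,0,0,0],[-0.0515,0.059,0,0,0,0,0]]]' ; python3 tip.py | head -1
```

```text
clock: 11.25
tcp_pos: [0.5507, -0.0805, 0.0175]
tcp_rot: [3.08, 0.616, 0.004]
contact_force: [2.2, 4.3, 5.2]
grip_width: 0.008
gripper_force: 2.7
11.25 [ 0.55069784 -0.08050274  0.01753353] [2.15941881 4.30539633 5.24578901]
```

```bash
python3 -m pendant '[[[-0.0035,0.0035,0,0,0,0,0],[-0.007,0.007,0,0,0,0,0],[-0.0105,0.011,0,0,0,0,0],[-0.0135,0.0145,0,0,0,0,0],[-0.0165,0.019,0,0,0,0,0],[-0.019,0.023,0,0,0,0,0],[-0.0215,0.0275,0,0,0,0,0],[-0.023,0.032,0,0,0,0,0],[-0.024,0.037,0,0,0,0,0],[-0.0245,0.042,0,0,0,0,0],[-0.0235,0.047,0,0,0,0,0],[-0.022,0.0515,0,0,0,0,0],[-0.020,0.056,0,0,0,0,0],[-0.017,0.060,0,0,0,0,0],[-0.014,0.064,0,0,0,0,0],[-0.0105,0.0675,0,0,0,0,0]]]' ; python3 tip.py | head -1
```

```text
clock: 13.3
tcp_pos: [0.5659, -0.1469, 0.017]
tcp_rot: [-3.08, -0.616, 0.001]
contact_force: [-4.2, 1.8, 6.6]
grip_width: 0.008
gripper_force: 3.0
13.3 [ 0.56585862 -0.14693488  0.01696664] [-4.18113762  1.83939562  6.60001205]
```

```bash
python3 -m pendant '[[[0.0035,0.0035,0,0,0,0,0],[0.0075,0.0065,0,0,0,0,0],[0.0115,0.010,0,0,0,0,0],[0.015,0.013,0,0,0,0,0],[0.019,0.016,0,0,0,0,0],[0.023,0.019,0,0,0,0,0],[0.027,0.022,0,0,0,0,0],[0.031,0.025,0,0,0,0,0],[0.034,0.0275,0,0,0,0,0],[0.034,0.0275,0,0,0,0,0],[0.034,0.0275,0,0,0,0,0]]]' ; python3 tip.py | head -1
```

```text
clock: 14.72
tcp_pos: [0.6083, -0.1594, 0.0173]
tcp_rot: [3.08, 0.616, 0.001]
contact_force: [-1.5, 0.7, 5.5]
grip_width: 0.005
gripper_force: 2.9
14.725 [ 0.60827955 -0.15942446  0.017274  ] [-1.52283359  0.74759616  5.46151042]
```

Contact held at about 5.5 N, with the tips over the middle of length 7. Lifting straight up now.

```bash
python3 -m pendant '[[[0,0,-0.02,0,0,0,0],[0,0,-0.05,0,0,0,0],[0,0,-0.09,0,0,0,0],[0,0,-0.13,0,0,0,0],[0,0,-0.17,0,0,0,0],[0,0,-0.2,0,0,0,0],[0,0,-0.2,0,0,0,0],[0,0,-0.2,0,0,0,0],[0,0,-0.2,0,0,0,0]]]'; python3 -c "
from h import *
a,_=manip.read_camera('wrist'); cv2.imwrite('pics/end.png',a[:,:,::-1]); print(manip.observe()['contact_force'])"
```

```text
clock: 15.9
tcp_pos: [0.6077, -0.1592, 0.2158]
tcp_rot: [-3.08, -0.616, 0.003]
contact_force: [-0.1, -0.6, -0.8]
grip_width: 0.003
gripper_force: 0.0
[-0.51814333  0.59378299 -0.46464663]
```

View pics/end.png

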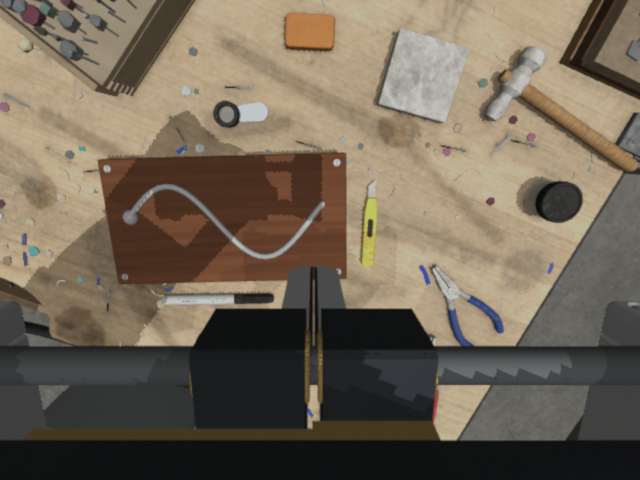

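The picture shows the board free, with the loupe (row 113, col 240), knife (225, 370) and pen (298, 218) lying undisturbed.

```bash
python3 -c "
from cell import manip
print(manip.close_job())"
```

```text
the job is handed in; nothing more can be done
None
```

The wire was felt in one pass from the ball end to the plain end at about 5–6.6 N without lifting off, the arm is clear, the pen, loupe and knife look undisturbed, and the job is handed in (no verdict returned); the fingertips sat about 38 mm higher than the reported TCP implied, so I set the height by touch.

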